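# Wedge a gel cassette flush against the seal of an electrophoresis cell

## Task

Get the gel cell ready to fill: take the white tension wedge by its grip out of its stand and slide it, toe down and flat face against the cassette, into the one gap of the clear tank that is wide enough for it, between the thin gel cassette and the sloping tank wall; do not force it in on the side of the thick blank dam. Push it down firmly until the cassette stands upright and is pressed flush on the black rubber seal of the core, and finish like that, without letting go: still holding the wedge by its grip with the cassette pressed. Leave the rest of the bench as it is.

Things in the scene. Friction and masses are not known exactly. Their poses are not given: they have to be found in the camera images.
- tank: Clear plastic electrophoresis tank, fixed, 120 (x) x 118 (y) x 116 mm high; origin at the centre of its underside, z up. A grey core 40 mm thick stands along its x across the middle (y = 0), top 110 mm up, with two thin brass posts at x = +-44 mm reaching 122 mm. On either side (+y, -y) is a chamber; one holds the cassette, the other the dam, and which is which changes.
- core_top (a point): Middle of the core's top, 110 mm above the tank's underside, axes as the tank. On each of its two sides the core carries a black rubber seal whose free face is at y = +-24 mm; the seal is springy, gives up to 3 mm, about 2 N per mm.
- chamber_l (a point): Middle of the floor of the chamber on the tank's +y side, 6 mm above the underside, at y = +31 mm; axes as the tank. Chamber 112 mm long in x. Its outer wall is a ramp: face at 35.2 mm from the tank's middle at floor level, leaning outward 1 mm per 9 mm of height, to 47.3 mm at the rim.
- chamber_r (a point): The same point of the mirror-image chamber on the tank's -y side, at y = -31 mm.
- cassette_mid (a point): Centre of the gel cassette: two white plates with grey spacers, 100 (x) x 8 (y) x 100 mm (z), loose, slippery, standing on its chamber's floor parallel to the core, top edge 106 mm above the bench. It starts with 3 mm of air to the seal and, at its top edge, 11 mm of gap to the ramp. It slides and leans easily.
- dam: Thick white plastic blank plate standing fast in the other chamber, 100 (x) x 24 (y) x 104 mm high; origin at the centre of its underside. The gap between it and the ramp is only about 3.5 mm. Needs nothing done.
- wedge_grip (a point): Centre of the upright ribbed grip tab on top of the white tension wedge: 34 (x) x 14 (y) x 40 mm high, 129 mm above the wedge's toe. z up, y from the flat to the sloped face. Below the tab a lip 90 x 29 x 5 mm, from y = -7 to +22 mm, its top 20 mm below this point: it overhangs on the sloped side and ends up above the tank's rim. Wedge about 0.12 kg.
- wedge_flat (a point): Middle of the blade's flat face, 52 mm above the toe and 77 mm below the grip point, 7 mm to -y of it; axes as the grip (the flat face looks to -y). Blade 90 mm wide (x), 104 mm high, slippery; 6 mm thick at the toe, thickening by 1 mm per 9 mm upward on the +y side: the same slope as the tank's ramp.
- wedge_toe (a point): Middle of the bottom edge of the wedge's blade, 129 mm below the grip point and 4 mm to -y of it; axes as the grip. With the wedge home it is 12 to 24 mm above the tank's underside (18 mm with the seal half squeezed; at 12 mm the lip meets the rim). A steady downward push of about 10 N squeezes the seal well.
- stand: Grey moulded stand, fixed, base 124 mm (x), y from -30 to +74 mm; origin at its underside, below the wedge's grip. The wedge stands upright in its fitting pocket (about 1 mm of play, toe 8 mm above the bench, pocket walls up to 58 mm) with the same axes, and comes out straight up.
- plates: Spare pair of pale glass plates, 100 x 6 x 80 mm, loose in a slot of the stand behind the wedge, to be left there. Origin: centre of the underside.
- dishes: Stack of three culture dishes, 92 mm across, 51 mm high, loose. Origin: centre of underside.
- flask: Conical glass flask, 82 mm across, 114 mm high, loose. Origin: centre of underside.
- bottle: Amber glass bottle, 72 mm across, 150 mm high, loose. Origin: centre of underside.
- lamp: Glass spirit lamp with a steel cap, 76 mm across, 92 mm high, loose. Origin: centre of underside.
- comb: White plastic gel comb lying flat, 110 x 36 x 7 mm, loose. Origin: near its middle, on the bench.
- spatula: Spatula with a wooden handle lying flat, 180 mm long, loose. Origin: near its middle, on the bench.
Not all that is in view belongs to the job. What is shaped like the part that bears cassette_mid but red is not meant.

How it is judged:
At the end, for the whole second after the job is handed in: The cassette stands upright on its floor (0.03 rad), flush and pressed on the seal with over 2.5 N; the wedge's flat face presses the cassette (over 2.5 N), wedge upright within 0.06 rad, toe at most 30 mm above the tank's underside, and the fingers still hold it (over 2 N) (y of cassette_mid in the frame of tank between -0.0273 and 0.0273 m and angle between the y axis of cassette_mid and the y axis of tank, either way round below 0.03 rad and z of cassette_mid in the frame of tank below 0.06 m and (contact force between cassette and seal_l above 2.5 N or contact force between cassette and seal_r above 2.5 N) and contact force between wedge and cassette above 2.5 N and y of wedge_flat in the frame of cassette_mid between -0.008 and 0.008 m and z of wedge_grip in the frame of tank below 0.159 m and angle between wedge_grip's own z axis and vertical below 0.06 rad and contact force between the fingers and wedge above 2 N); the arm keeps its last pose, push and grip.
It fails at once if the wedge is forced onto the dam with more than 15 N (contact force between wedge and dam above 15 N).
It fails at once if something else on the bench is moved by more than 3 cm (distance of any of plates, dishes, flask, bottle, lamp, comb, spatula from where it was at the start of the episode above 0.03 m).
It also fails if it takes over 40 s, if anything falls off the work surface, if the arm or the gripper's body presses on something with over 40 N, if the wrist force passes 120 N, or if a joint passes its speed limit or range.

## Robot

A 7-joint arm with a two-finger parallel gripper is mounted at the origin on the work surface. World frame = base frame: x ahead of the robot, y to its left, z up, the work surface at z = 0. Lengths are in m, angles in rad, forces in N, time in s.
With the tool pointing down it reaches from about 0.4 to 0.85 m from the base axis. Payload 10.4 kg.
Tool frame: the origin (TCP) lies between the finger pads; the fingertips stand 11 mm ahead of it and the grasp point (between the pads) lies 8 mm behind it (r.tcp_to_tips is the distance from the TCP to the fingertips, in m); z points along the fingers, y is the line along which they close (so a half turn about z gives the same grasp; the last joint's range is limited). The gripper opens to 87 mm and grips with 3 to 60 N. Pads are 19 mm wide; open, the fingers measure 117 mm over their backs; the gripper's body (75 mm by 190 mm) begins 51 mm behind the grasp point.
Start: joints at [-1.315, 0.332, -0.065, 1.46, 0.022, 1.35, -0.088], TCP at [0.172, 0.601, 0.234] pointing down, gripper open.
Joint ranges: [-2.6, 2.6], [-0.5, 2.12], [-1.47, 1.34], [0.16, 2.42], [-1.27, 4.41], [0.06, 2.06], [-2.6, 2.6]. Speed limits (rad/s): [2.22, 2.22, 2.79, 2.79, 3.14, 3.14, 3.14].

## Interface

Orientations are given as a unit quaternion [x, y, z, w].
In Python, from bench import r gives the robot as it stands. The module is installed in compiled form; this text tells all that it offers.
- The arm moves only by the shell command python3 -m crank 'ROWS' [FORCE]. ROWS is JSON, a list of rows, each an object of numbers: "claw": the closure, from -1 (fully open) to 1 (shut); "dx", "dy", "dz": the shift along the tool's x, y, z each as a share of 3 cm, from -1 to 1; "ax", "ay", "az": the turn, a rotation vector about the tool's x, y, z each as a share of 6 degrees, from -1 to 1. A call has 1 to 8 rows; each row shifts and turns the commanded pose from where the row before left it, along the tool's axes as they then stand; what a row does not reach is not made up. A row lasts 1/12 s, in which the tool goes at most 41.7 mm and 7.16 degrees, less where a joint would pass 70% of its speed; a pose out of reach is approached as far as the arm can. A call with a number of a shift or a turn outside -1 to 1 is refused whole. A call with a gripper value outside its range is refused whole. The fingers move at their own pace and stop on an object; FORCE is the grip in N (left out, the last holds). Time passes only in rows, so rows that do not move let the fingers close. It gives the time, the measured TCP pose, the force, the opening and the grip force at its end, in the units of the state.
- r.read_state(): the state, without advancing time (a new reading comes with each control period).
- r.camera(name): name is "side" or "top"; returns a dict with "color" (384x512x3 uint8, red, green, blue), "mtx" (3x3 intrinsics, pixels), "k1" (the pictures are not rectified: a ray, as slopes to the right and down, at radius r is drawn at 1 + k1 r^2 times it, then the intrinsics apply), "R" (3x3) and "t" (3): a world point X has camera coordinates R X + t. Camera axes: x right, y down, z forward; pixel columns grow to the right and rows downward; lengths in m; the calibration is good to about 2 mm. A picture is of the moment at which its call begins. There is no depth.
- r.close_job(): hands the job in; it is judged then, once.
The state is a dict: "time": time; "joint_positions": joint angles; "joint_vel": joint speeds; "joint_torque": joint torques, N m; "ee_pos": TCP position; "eef_rot": TCP orientation; "ft_force": force on the tool from outside, world axes, zero at the start; "torque": the same for the moment, N m; "width": finger opening in m; "grip_force": force on a finger pad.
Only numpy, scipy, OpenCV 4.12 (cv2) and the standard library are available. Lean on these libraries where they do the work, as an engineer would, in place of code of your own. Each camera call takes 0.05 s, during which the arm holds its last target. There are 200 camera calls.

## Working session

There is one attempt and no reset: what is moved stays moved. The work goes in short steps, Python scripts to look and compute and a shell command to move; the robot and the scene stay as the last step left them, time stands still between calls to the robot, and variables do not carry over. Pictures are saved under pics/ and viewed, at most 10 in all, crops included, and the job is handed in when it is done.

```bash
mkdir -p pics; python3 - <<'E'
from bench import r
import cv2,numpy as np
for n in("top","side"):
    c=r.camera(n); cv2.imwrite(f"pics/{n}0.png",cv2.resize(c["color"][:,:,::-1],(800,600),interpolation=cv2.INTER_CUBIC))
    print(n,c["mtx"].tolist(),c["k1"],c["R"].round(4).tolist(),c["t"].round(4).tolist())
s=r.read_state();print({k:np.round(v,3).tolist() for k,v in s.items()})
E
```

```text
top [[464.9137238350177, 0.0, 254.19822908832737], [0.0, 464.9137238350177, 197.38721601462245], [0.0, 0.0, 1.0]] -0.06397390863158864 [[-0.0187, -0.9998, 0.0088], [-0.9949, 0.0177, -0.0995], [0.0993, -0.0106, -0.995]] [0.0119, 0.5981, 1.4626]
side [[490.8577465819794, 0.0, 249.91452115637654], [0.0, 490.8577465819794, 187.89150079221207], [0.0, 0.0, 1.0]] -0.17485746133850175 [[-0.9767, -0.2145, 0.0041], [-0.1382, 0.6145, -0.7767], [0.1641, -0.7592, -0.6298]] [0.5979, 0.1502, 1.3927]
{'time': 0.1, 'joint_positions': [-1.315, 0.333, -0.065, 1.461, 0.022, 1.35, -0.088], 'joint_vel': [-0.004, -0.002, 0.001, -0.003, 0.0, -0.0, -0.001], 'joint_torque': [0.001, -62.455, 0.024, -39.072, -0.061, 0.037, 0.0], 'ee_pos': [0.172, 0.601, 0.233], 'eef_rot': [0.139, 0.99, -0.001, -0.0], 'ft_force': [-0.623, -0.299, 0.278], 'torque': [-0.035, 0.005, 0.015], 'grip_force': 0.0, 'width': 0.087}
```

View pics/top0.png

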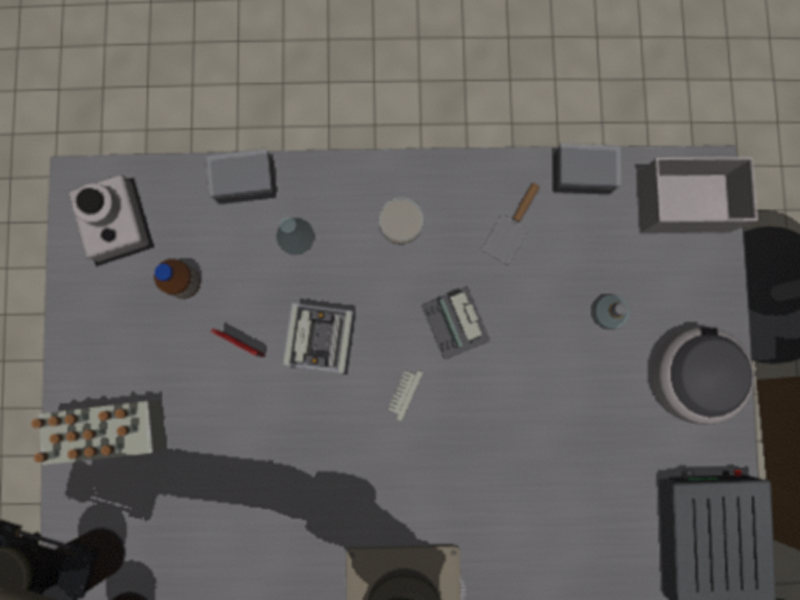

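View pics/side0.png

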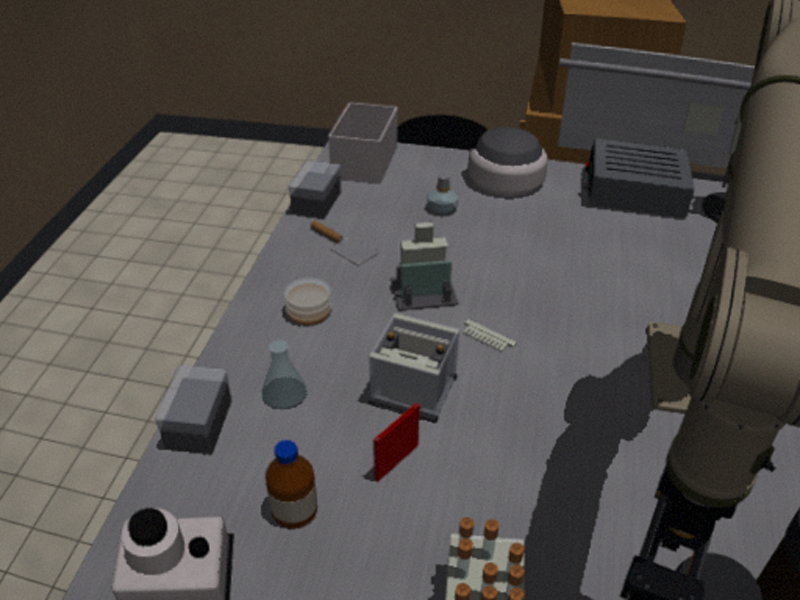

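The top view shows the tank at (320,337) and the stand with the white wedge at (456,322). In the side view they are at (415,365) and (425,265). Candidates for the wedge are the stand's white tab piece (468,312 top), the dam or cassette in the tank (303,335 / 345,335), the comb (405,395) and the red plate (238,342, a decoy). I choose the piece in the stand and check it in a close crop.

```bash
python3 - <<'E'
from bench import r
import cv2,numpy as np
T=r.camera("top")["color"];S=r.camera("side")["color"]
f=lambda im,x0,y0,w,h,W,H:cv2.resize(im[y0:y0+h,x0:x0+w,::-1],(W,H),interpolation=cv2.INTER_CUBIC)
a=np.hstack([f(T,175,180,64,64,400,400),f(T,260,175,64,64,400,400)])
cv2.imwrite("pics/t1.png",cv2.convertScaleAbs(a,alpha=1.3))
b=np.hstack([f(S,228,195,75,75,400,400),f(S,235,135,75,75,400,400)])
cv2.imwrite("pics/s1.png",cv2.convertScaleAbs(b,alpha=1.3))
E
```

```text
(no output)
```

View pics/t1.png

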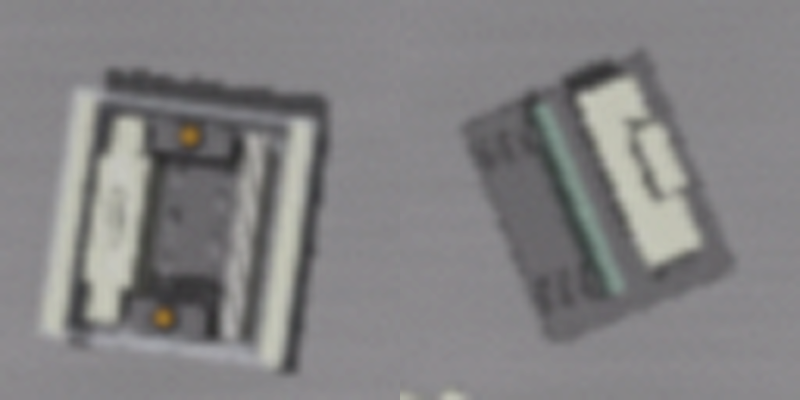

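View pics/s1.png

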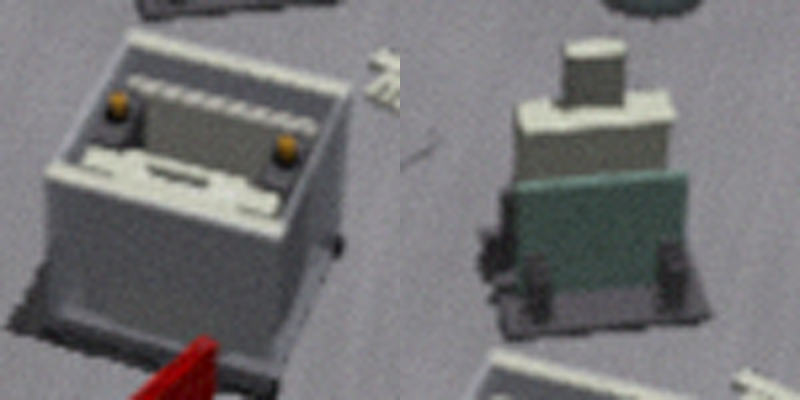

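The crops confirm the layout. In the tank, the dam (thick, notched) fills the left chamber (world +y) and the thin cassette is at the right, with the gap between it and the right strip (crop x about 270). The wedge stands with its tab at (660,160) and its lip overhanging towards the green plates, so its sloped side faces +y and it needs a turn of roughly 180°. Next I fit the poses.

```bash
cat > h.py <<'E'
import numpy as np
from scipy.optimize import least_squares
def proj(c,X):
    p=np.asarray(X)@np.array(c["R"]).T+c["t"]; s=p[:,:2]/p[:,2:]
    s=s*(1+c["k1"]*(s**2).sum(1,keepdims=True)); K=c["mtx"]
    return s@np.array(K)[:2,:2].T+np.array(K)[:2,2]
def world(P,v):
    P=np.asarray(P,float);c,s=np.cos(v[2]),np.sin(v[2])
    return np.c_[v[0]+c*P[:,0]-s*P[:,1], v[1]+s*P[:,0]+c*P[:,1], P[:,2]]
def fit(obs,v0):  # obs: list of (cam,model pts,pixels)
    f=lambda v:np.concatenate([(proj(c,world(P,v))-p).ravel() for c,P,p in obs])
    s=least_squares(f,v0,loss="soft_l1"); return s.x,f(s.x)
E
python3 - <<'E'
from bench import r
from h import *
T,S=r.camera("top"),r.camera("side")
cr=lambda a,x,y,k,dx=0:(np.array(a,float)-[dx,0]+.5)/k-.5+[x,y]
t=cr([(189,135),(163,317),(75,88),(98,90),(65,335),(40,332),(292,118),(318,118),(262,368),(285,372)],175,180,6.25)
tm=np.array([(44,0,122),(-44,0,122),(60,59,116),(60,47.3,116),(-60,47.3,116),(-60,59,116),(60,-47.3,116),(60,-59,116),(-60,-47.3,116),(-60,-59,116)])/1e3
s=cr([(118,99),(287,146),(130,33),(350,88),(48,172),(282,237)],228,195,5.3333)
sm=np.array([(44,0,122),(-44,0,122),(60,-59,116),(-60,-59,116),(60,59,116),(-60,59,116)])/1e3
w=cr([(578,97),(632,76),(705,248),(652,270),(632,128),(660,120),(690,192),(663,200)],260,175,6.25,400)
wm=np.array([(45,22,117),(45,-7,117),(-45,-7,117),(-45,22,117),(17,7,157),(17,-7,157),(-17,-7,157),(-17,7,157)])/1e3
u=cr([(520,130),(675,118),(563,57),(627,52),(566,44),(625,40)],235,135,5.3333,400)
um=np.array([(45,22,117),(-45,22,117),(17,7,157),(-17,7,157),(17,-7,157),(-17,-7,157)])/1e3
for n,a,b,v0 in(("tank",(T,tm,t),(S,sm,s),[.6,.2,-.1]),("wedge",(T,wm,w),(S,um,u),[.6,-.1,.4])):
    for o in([a],[b],[a,b]):
        v,e=fit(o,v0);print(n,v.round(4),e.round(1).tolist())
E
```

```text
tank [ 0.5364  0.1565 -0.1502] [0.3, 0.1, 0.3, 0.0, 0.1, 0.0, 0.3, 0.2, -0.2, 0.4, -0.0, 0.4, 0.2, -0.2, -0.1, 0.3, -0.5, -0.7, -0.3, -0.8]
tank [ 0.5365  0.1559 -0.1453] [0.1, 0.1, 0.1, -0.6, 0.0, -0.7, 0.6, -0.6, -0.7, 1.0, -0.2, 0.6]
tank [ 0.5364  0.1564 -0.1486] [0.3, 0.1, 0.3, 0.0, 0.1, 0.0, 0.3, 0.2, -0.1, 0.4, 0.0, 0.4, 0.2, -0.2, -0.1, 0.3, -0.4, -0.7, -0.2, -0.8, 0.1, 0.2, 0.1, -0.4, 0.1, -0.6, 0.7, -0.4, -0.7, 1.1, -0.3, 0.8]
wedge [ 0.5751 -0.137   0.3725] [-0.3, 0.3, -0.1, 0.0, -0.2, -0.1, -0.6, 0.1, 0.5, 0.6, 0.4, 0.1, 0.1, -0.8, 0.1, -0.3]
wedge [ 0.5766 -0.1367  0.3241] [0.1, 0.2, 0.1, 0.7, 0.8, -0.3, -0.1, 0.1, -0.4, -0.4, -0.4, -0.2]
wedge [ 0.5758 -0.1369  0.3625] [-0.2, -0.0, -0.0, -0.2, -0.4, -0.2, -0.8, -0.2, 0.5, 0.3, 0.5, -0.1, 0.1, -1.0, -0.0, -0.5, 0.7, 0.5, 0.6, 0.4, 1.2, -0.1, 0.2, -0.1, -0.2, -0.3, -0.3, -0.4]
```

Both cameras agree to about 1 mm. The tank is at (0.536,0.1565) with yaw −8.5°, and the grip is at (0.5755,−0.137) with yaw about 20.9°. I'll grasp across the 14 mm sides with tool y at −69°, then turn to +81.5° at the tank. First the transfer to above the wedge.

```bash
python3 -m crank '[{"claw":-1,"dx":-0.6,"dy":-0.6},{"claw":-1,"dx":-0.8,"dy":-0.8},{"claw":-1,"dx":-0.8,"dy":-0.8},{"claw":-1,"dx":-0.8,"dy":-0.8},{"claw":-1,"dx":-0.8,"dy":-0.8},{"claw":-1,"dx":-0.8,"dy":-0.8},{"claw":-1,"dx":-0.8,"dy":-0.8},{"claw":-1,"dx":-0.8,"dy":-0.8}]' 20
python3 -m crank '[{"claw":-1,"dx":-0.8,"dy":-0.8},{"claw":-1,"dx":-0.8,"dy":-0.8},{"claw":-1,"dx":-0.8,"dy":-0.8},{"claw":-1,"dx":-0.8,"dy":-0.8},{"claw":-1,"dx":-0.8,"dy":-0.8},{"claw":-1,"dx":-0.8,"dy":-0.8},{"claw":-1,"dx":-0.8,"dy":-0.8},{"claw":-1,"dx":-0.8,"dy":-0.8}]'
cat >> h.py <<'E'
from scipy.spatial.transform import Rotation as Ro
def go(r,goal,psi):
    s=r.read_state();R=Ro.from_quat(s["eef_rot"])
    G=Ro.from_matrix(np.c_[[np.sin(psi),-np.cos(psi),0],[np.cos(psi),np.sin(psi),0],[0,0,-1]])
    print("t",s["time"],"ee",np.round(s["ee_pos"],4),"F",np.round(s["ft_force"],1),"M",np.round(s["torque"],2),"w",s["width"],"g",s["grip_force"])
    print("shift rows(3cm)",((R.inv().apply(np.array(goal)-s["ee_pos"]))/.03).round(2),"turn rows(6deg)",((R.inv()*G).as_rotvec()/np.radians(6)).round(2))
E
python3 -c "
from bench import r;from h import *
go(r,[.5755,-.1369,.234],np.radians(-69.1))"
```

```text
invalid input at $[0]: expected keys claw, dx, dy, dz, ax, ay, az
invalid input at $[0]: expected keys claw, dx, dy, dz, ax, ay, az
Traceback (most recent call last):
  File "h.py", line 16, in go
    G=Ro.from_matrix(np.c_[[np.sin(psi),-np.cos(psi),0],[np.cos(psi),np.sin(psi),0],[0,0,-1]])
  File "scipy/spatial/transform/_rotation.pyx", line 1143, in scipy.spatial.transform._rotation.Rotation.from_matrix
ValueError: Non-positive determinant (left-handed or null coordinate frame) in rotation matrix 0: [[-0.93420447  0.356738    0.        ]
 [-0.356738   -0.93420447  0.        ]
 [ 0.          0.         -1.        ]].
```

```bash
sed -i 's/\[np.sin(psi),-np.cos(psi),0\]/[-np.sin(psi),np.cos(psi),0]/' h.py
python3 -m crank '[{"claw":-1,"dx":-0.6,"dy":-0.6,"dz":0,"ax":0,"ay":0,"az":0},{"claw":-1,"dx":-0.8,"dy":-0.8,"dz":0,"ax":0,"ay":0,"az":0},{"claw":-1,"dx":-0.8,"dy":-0.8,"dz":0,"ax":0,"ay":0,"az":0},{"claw":-1,"dx":-0.8,"dy":-0.8,"dz":0,"ax":0,"ay":0,"az":0},{"claw":-1,"dx":-0.8,"dy":-0.8,"dz":0,"ax":0,"ay":0,"az":0},{"claw":-1,"dx":-0.8,"dy":-0.8,"dz":0,"ax":0,"ay":0,"az":0},{"claw":-1,"dx":-0.8,"dy":-0.8,"dz":0,"ax":0,"ay":0,"az":0},{"claw":-1,"dx":-0.8,"dy":-0.8,"dz":0,"ax":0,"ay":0,"az":0}]' 20
python3 -m crank '[{"claw":-1,"dx":-0.8,"dy":-0.8,"dz":0,"ax":0,"ay":0,"az":0},{"claw":-1,"dx":-0.8,"dy":-0.8,"dz":0,"ax":0,"ay":0,"az":0},{"claw":-1,"dx":-0.8,"dy":-0.8,"dz":0,"ax":0,"ay":0,"az":0},{"claw":-1,"dx":-0.8,"dy":-0.8,"dz":0,"ax":0,"ay":0,"az":0},{"claw":-1,"dx":-0.8,"dy":-0.8,"dz":0,"ax":0,"ay":0,"az":0},{"claw":-1,"dx":-0.8,"dy":-0.8,"dz":0,"ax":0,"ay":0,"az":0},{"claw":-1,"dx":-0.8,"dy":-0.8,"dz":0,"ax":0,"ay":0,"az":0},{"claw":-1,"dx":-0.6,"dy":-0.6,"dz":0,"ax":0,"ay":0,"az":0}]'
python3 -c "
from bench import r;from h import *
go(r,[.5755,-.1369,.234],np.radians(-69.1))"
```

```text
time: 0.97
ee_pos: [0.3002, 0.3693, 0.2336]
eef_rot: [0.139, 0.99, 0.0, -0.0]
ft_force: [0.9, -0.0, 0.2]
width: 0.0869
grip_force: 0.0
time: 1.63
ee_pos: [0.4283, 0.1381, 0.2338]
eef_rot: [0.14, 0.99, 0.0, 0.0]
ft_force: [0.5, 0.3, 0.4]
width: 0.087
grip_force: 0.0
t 1.6333 ee [0.4283 0.1381 0.2338] F [0.5 0.3 0.4] M [-0.05 -0.02 -0.04] w 0.08699672588786142 g 0.0
shift rows(3cm) [-7.26 -7.45 -0.01] turn rows(6deg) [ 1.000e-02 -0.000e+00  2.383e+01]
```

```bash
python3 -m crank '[{"claw":-1,"dx":-0.9,"dy":-0.9,"dz":0,"ax":0,"ay":0,"az":0},{"claw":-1,"dx":-0.9,"dy":-0.9,"dz":0,"ax":0,"ay":0,"az":0},{"claw":-1,"dx":-0.9,"dy":-0.95,"dz":0,"ax":0,"ay":0,"az":0},{"claw":-1,"dx":-0.9,"dy":-0.95,"dz":0,"ax":0,"ay":0,"az":0},{"claw":-1,"dx":-0.9,"dy":-0.95,"dz":0,"ax":0,"ay":0,"az":0},{"claw":-1,"dx":-0.9,"dy":-0.95,"dz":0,"ax":0,"ay":0,"az":0},{"claw":-1,"dx":-0.9,"dy":-0.95,"dz":0,"ax":0,"ay":0,"az":0},{"claw":-1,"dx":-0.9,"dy":-0.9,"dz":0,"ax":0,"ay":0,"az":0}]'
python3 -m crank '[{"claw":-1,"dx":0,"dy":0,"dz":0,"ax":0,"ay":0,"az":1},{"claw":-1,"dx":0,"dy":0,"dz":0,"ax":0,"ay":0,"az":1},{"claw":-1,"dx":0,"dy":0,"dz":0,"ax":0,"ay":0,"az":1},{"claw":-1,"dx":0,"dy":0,"dz":0,"ax":0,"ay":0,"az":1},{"claw":-1,"dx":0,"dy":0,"dz":0,"ax":0,"ay":0,"az":1},{"claw":-1,"dx":0,"dy":0,"dz":0,"ax":0,"ay":0,"az":1},{"claw":-1,"dx":0,"dy":0,"dz":0,"ax":0,"ay":0,"az":1},{"claw":-1,"dx":0,"dy":0,"dz":0,"ax":0,"ay":0,"az":1}]'
python3 -m crank '[{"claw":-1,"dx":0,"dy":0,"dz":0,"ax":0,"ay":0,"az":1},{"claw":-1,"dx":0,"dy":0,"dz":0,"ax":0,"ay":0,"az":1},{"claw":-1,"dx":0,"dy":0,"dz":0,"ax":0,"ay":0,"az":1},{"claw":-1,"dx":0,"dy":0,"dz":0,"ax":0,"ay":0,"az":1},{"claw":-1,"dx":0,"dy":0,"dz":0,"ax":0,"ay":0,"az":1},{"claw":-1,"dx":0,"dy":0,"dz":0,"ax":0,"ay":0,"az":1},{"claw":-1,"dx":0,"dy":0,"dz":0,"ax":0,"ay":0,"az":1},{"claw":-1,"dx":0,"dy":0,"dz":0,"ax":0,"ay":0,"az":1}]'
python3 -m crank '[{"claw":-1,"dx":0,"dy":0,"dz":0,"ax":0,"ay":0,"az":1},{"claw":-1,"dx":0,"dy":0,"dz":0,"ax":0,"ay":0,"az":1},{"claw":-1,"dx":0,"dy":0,"dz":0,"ax":0,"ay":0,"az":1},{"claw":-1,"dx":0,"dy":0,"dz":0,"ax":0,"ay":0,"az":1},{"claw":-1,"dx":0,"dy":0,"dz":0,"ax":0,"ay":0,"az":1},{"claw":-1,"dx":0,"dy":0,"dz":0,"ax":0,"ay":0,"az":1},{"claw":-1,"dx":0,"dy":0,"dz":0,"ax":0,"ay":0,"az":1},{"claw":-1,"dx":0,"dy":0,"dz":0,"ax":0,"ay":0,"az":0.8}]'
python3 -c "
from bench import r;from h import *
go(r,[.5755,-.1369,.132],np.radians(-69.1))"
```

```text
time: 2.3
ee_pos: [0.574, -0.1353, 0.2337]
eef_rot: [0.139, 0.99, 0.0, 0.0]
ft_force: [0.3, 0.4, 0.2]
width: 0.0871
grip_force: 0.0
time: 2.97
ee_pos: [0.5734, -0.1333, 0.2335]
eef_rot: [0.532, 0.847, 0.0, -0.0]
ft_force: [0.1, 1.0, -0.7]
width: 0.087
grip_force: 0.0
time: 3.63
ee_pos: [0.5734, -0.1333, 0.2335]
eef_rot: [0.83, 0.557, 0.0, -0.0]
ft_force: [0.3, 0.3, -0.5]
width: 0.0873
grip_force: 0.0
time: 4.3
ee_pos: [0.5734, -0.1332, 0.2335]
eef_rot: [0.983, 0.182, 0.0, -0.0]
ft_force: [0.7, -0.7, -0.8]
width: 0.087
grip_force: 0.0
t 4.3 ee [ 0.5734 -0.1332  0.2335] F [ 0.7 -0.7 -0.8] M [-0.08  0.19 -0.03] w 0.08695124028542682 g 0.0
shift rows(3cm) [0.02 0.14 3.38] turn rows(6deg) [-0.   -0.    0.01]
```

```bash
python3 -m crank '[{"claw":-1,"dx":0,"dy":0.14,"dz":0.5,"ax":0,"ay":0,"az":0},{"claw":-1,"dx":0.02,"dy":0,"dz":0.8,"ax":0,"ay":0,"az":0},{"claw":-1,"dx":0,"dy":0,"dz":0.8,"ax":0,"ay":0,"az":0},{"claw":-1,"dx":0,"dy":0,"dz":0.8,"ax":0,"ay":0,"az":0},{"claw":-1,"dx":0,"dy":0,"dz":0.48,"ax":0,"ay":0,"az":0}]'
python3 -m crank '[{"claw":1,"dx":0,"dy":0,"dz":0,"ax":0,"ay":0,"az":0},{"claw":1,"dx":0,"dy":0,"dz":0,"ax":0,"ay":0,"az":0},{"claw":1,"dx":0,"dy":0,"dz":0,"ax":0,"ay":0,"az":0},{"claw":1,"dx":0,"dy":0,"dz":0,"ax":0,"ay":0,"az":0},{"claw":1,"dx":0,"dy":0,"dz":0,"ax":0,"ay":0,"az":0},{"claw":1,"dx":0,"dy":0,"dz":0,"ax":0,"ay":0,"az":0},{"claw":1,"dx":0,"dy":0,"dz":0,"ax":0,"ay":0,"az":0},{"claw":1,"dx":0,"dy":0,"dz":0,"ax":0,"ay":0,"az":0}]' 40
python3 -c "
from bench import r;from h import *
go(r,[.5755,-.1369,.26],np.radians(-69.1))"
```

```text
time: 4.72
ee_pos: [0.5743, -0.1368, 0.129]
eef_rot: [0.983, 0.185, -0.001, -0.001]
ft_force: [0.6, 0.7, -1.2]
width: 0.087
grip_force: 0.0
time: 5.38
ee_pos: [0.5756, -0.1371, 0.1324]
eef_rot: [0.983, 0.184, 0.0, -0.0]
ft_force: [0.3, -0.7, -0.6]
width: 0.0418
grip_force: 0.0
t 5.3833 ee [ 0.5756 -0.1371  0.1324] F [ 0.3 -0.7 -0.6] M [-0.06  0.13  0.05] w 0.04181700716953171 g 0.0
shift rows(3cm) [ 0.   -0.01 -4.25] turn rows(6deg) [-0.   -0.    0.06]
```

```bash
python3 -m crank '[{"claw":1,"dx":0,"dy":0,"dz":0,"ax":0,"ay":0,"az":0},{"claw":1,"dx":0,"dy":0,"dz":0,"ax":0,"ay":0,"az":0},{"claw":1,"dx":0,"dy":0,"dz":0,"ax":0,"ay":0,"az":0},{"claw":1,"dx":0,"dy":0,"dz":0,"ax":0,"ay":0,"az":0},{"claw":1,"dx":0,"dy":0,"dz":0,"ax":0,"ay":0,"az":0},{"claw":1,"dx":0,"dy":0,"dz":0,"ax":0,"ay":0,"az":0},{"claw":1,"dx":0,"dy":0,"dz":0,"ax":0,"ay":0,"az":0},{"claw":1,"dx":0,"dy":0,"dz":0,"ax":0,"ay":0,"az":0}]' 40
python3 -c "
from bench import r;from h import *
go(r,[.5755,-.1369,.26],np.radians(-69.1))"
```

```text
time: 6.05
ee_pos: [0.5756, -0.138, 0.1323]
eef_rot: [0.983, 0.184, 0.0, 0.001]
ft_force: [2.3, -5.0, -1.9]
width: 0.0136
grip_force: 39.7
t 6.05 ee [ 0.5756 -0.138   0.1323] F [ 2.3 -5.  -1.9] M [-1.49 -0.62 -0.03] w 0.01360608828985835 g 39.69729503849521
shift rows(3cm) [ 0.01 -0.03 -4.26] turn rows(6deg) [ 0.01 -0.    0.05]
```

```bash
python3 -m crank '[{"claw":1,"dx":0,"dy":0,"dz":-0.4,"ax":0,"ay":0,"az":0},{"claw":1,"dx":0,"dy":0,"dz":-0.6,"ax":0,"ay":0,"az":0},{"claw":1,"dx":0,"dy":0,"dz":-0.6,"ax":0,"ay":0,"az":0},{"claw":1,"dx":0,"dy":0,"dz":-0.6,"ax":0,"ay":0,"az":0},{"claw":1,"dx":0,"dy":0,"dz":-0.7,"ax":0,"ay":0,"az":0},{"claw":1,"dx":0,"dy":0,"dz":-0.8,"ax":0,"ay":0,"az":0},{"claw":1,"dx":0,"dy":0,"dz":-0.8,"ax":0,"ay":0,"az":0},{"claw":1,"dx":0,"dy":0,"dz":-0.4,"ax":0,"ay":0,"az":0}]'
python3 -c "
from bench import r;from h import *
T=np.radians(-8.5);c,s=np.cos(T),np.sin(T)
y=-.040
go(r,[.5364-s*y,.1565+c*y,.285],np.radians(81.5))
c=r.camera('top')['color'];d=r.camera('side')['color']
import cv2
f=lambda im,x0,y0,w,h:cv2.resize(im[y0:y0+h,x0:x0+w,::-1],(400,400),interpolation=cv2.INTER_CUBIC)
cv2.imwrite('pics/g2.png',np.hstack([f(c,220,130,120,120),f(d,200,80,140,140)]))
"
```

```text
time: 6.72
ee_pos: [0.5758, -0.1369, 0.2816]
eef_rot: [0.983, 0.184, 0.001, -0.0]
ft_force: [0.7, -0.1, -1.8]
width: 0.0137
grip_force: 39.7
t 6.7167 ee [ 0.5758 -0.1369  0.2816] F [ 0.7 -0.1 -1.8] M [-0.13  0.04  0.05] w 0.013706664472961596 g 39.72726829291787
shift rows(3cm) [ 1.66 -8.43 -0.11] turn rows(6deg) [ 2.000e-02 -1.000e-02 -2.504e+01]
```

View pics/g2.png

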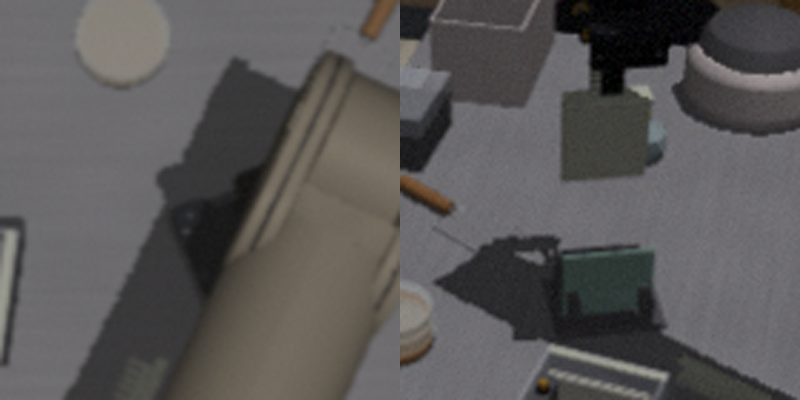

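The wedge is held upright in the fingers (side crop, 605,135) and the stand with its plates is intact. Entry geometry: with the toe at rim level the grip must sit at y_tank ≈ −46 mm, and the descent follows the ramp at 1:9. Now to carry the wedge over and turn it.

```bash
python3 -m crank '[{"claw":1,"dx":0.1,"dy":-0.4,"dz":0,"ax":0,"ay":0,"az":0},{"claw":1,"dx":0.1,"dy":-0.6,"dz":0,"ax":0,"ay":0,"az":0},{"claw":1,"dx":0.15,"dy":-0.8,"dz":0,"ax":0,"ay":0,"az":0},{"claw":1,"dx":0.15,"dy":-0.8,"dz":0,"ax":0,"ay":0,"az":0},{"claw":1,"dx":0.15,"dy":-0.8,"dz":0,"ax":0,"ay":0,"az":0},{"claw":1,"dx":0.15,"dy":-0.8,"dz":0,"ax":0,"ay":0,"az":0},{"claw":1,"dx":0.15,"dy":-0.8,"dz":0,"ax":0,"ay":0,"az":0},{"claw":1,"dx":0.15,"dy":-0.8,"dz":0,"ax":0,"ay":0,"az":0}]'
python3 -m crank '[{"claw":1,"dx":0.15,"dy":-0.8,"dz":0,"ax":0,"ay":0,"az":0},{"claw":1,"dx":0.15,"dy":-0.8,"dz":0,"ax":0,"ay":0,"az":0},{"claw":1,"dx":0.1,"dy":-0.6,"dz":0,"ax":0,"ay":0,"az":0},{"claw":1,"dx":0,"dy":-0.2,"dz":0,"ax":0,"ay":0,"az":-0.5},{"claw":1,"dx":0,"dy":0,"dz":0,"ax":0,"ay":0,"az":-1},{"claw":1,"dx":0,"dy":0,"dz":0,"ax":0,"ay":0,"az":-1},{"claw":1,"dx":0,"dy":0,"dz":0,"ax":0,"ay":0,"az":-1},{"claw":1,"dx":0,"dy":0,"dz":0,"ax":0,"ay":0,"az":-1}]'
python3 -m crank '[{"claw":1,"dx":0,"dy":0,"dz":0,"ax":0,"ay":0,"az":-1},{"claw":1,"dx":0,"dy":0,"dz":0,"ax":0,"ay":0,"az":-1},{"claw":1,"dx":0,"dy":0,"dz":0,"ax":0,"ay":0,"az":-1},{"claw":1,"dx":0,"dy":0,"dz":0,"ax":0,"ay":0,"az":-1},{"claw":1,"dx":0,"dy":0,"dz":0,"ax":0,"ay":0,"az":-1},{"claw":1,"dx":0,"dy":0,"dz":0,"ax":0,"ay":0,"az":-1},{"claw":1,"dx":0,"dy":0,"dz":0,"ax":0,"ay":0,"az":-1},{"claw":1,"dx":0,"dy":0,"dz":0,"ax":0,"ay":0,"az":-1}]'
python3 -m crank '[{"claw":1,"dx":0,"dy":0,"dz":0,"ax":0,"ay":0,"az":-1},{"claw":1,"dx":0,"dy":0,"dz":0,"ax":0,"ay":0,"az":-1},{"claw":1,"dx":0,"dy":0,"dz":0,"ax":0,"ay":0,"az":-1},{"claw":1,"dx":0,"dy":0,"dz":0,"ax":0,"ay":0,"az":-1},{"claw":1,"dx":0,"dy":0,"dz":0,"ax":0,"ay":0,"az":-1},{"claw":1,"dx":0,"dy":0,"dz":0,"ax":0,"ay":0,"az":-1},{"claw":1,"dx":0,"dy":0,"dz":0,"ax":0,"ay":0,"az":-1},{"claw":1,"dx":0,"dy":0,"dz":0,"ax":0,"ay":0,"az":-1}]'
cat >> h.py <<'E'
def tank(r,g,ztoe):
    T=-.1486;c,s=np.cos(T),np.sin(T);p=np.array(r.read_state()["ee_pos"])
    d=p[:2]-[.5364,.1565]
    print("tank xy of tcp mm",np.round([(c*d[0]+s*d[1])*1e3,(-s*d[0]+c*d[1])*1e3],1),"toe z",round((p[2]-.1244)*1e3,1))
    go(r,[.5364+s*g,.1565-c*g,ztoe+.1244],np.pi/2+T)
E
python3 -c "
from bench import r;from h import *
tank(r,.0462,.125)"
```

```text
time: 7.48
ee_pos: [0.542, 0.0386, 0.2774]
eef_rot: [0.983, 0.184, -0.001, -0.0]
ft_force: [1.1, 0.0, -2.1]
width: 0.0139
grip_force: 39.8
time: 8.15
ee_pos: [0.5274, 0.1089, 0.2774]
eef_rot: [0.912, 0.411, -0.001, -0.0]
ft_force: [-0.9, -0.0, -1.3]
width: 0.0135
grip_force: 39.8
time: 8.82
ee_pos: [0.5274, 0.1088, 0.2774]
eef_rot: [0.665, 0.746, -0.001, -0.001]
ft_force: [0.1, 0.2, -1.7]
width: 0.0134
grip_force: 39.8
time: 9.48
ee_pos: [0.5274, 0.1088, 0.2773]
eef_rot: [0.304, 0.953, -0.001, -0.001]
ft_force: [0.5, -0.2, -1.1]
width: 0.0143
grip_force: 39.8
tank xy of tcp mm [ -1.8 -48.5] toe z 152.9
t 9.4833 ee [0.5274 0.1088 0.2773] F [ 0.5 -0.2 -1.1] M [-0.03  0.01  0.  ] w 0.014276384419129403 g 39.78090002987123
shift rows(3cm) [-0.02  0.1   0.93] turn rows(6deg) [-0.01 -0.02 -4.49]
```

```bash
python3 -m crank '[{"claw":1,"dx":0,"dy":0,"dz":0,"ax":0,"ay":0,"az":-1},{"claw":1,"dx":0,"dy":0,"dz":0,"ax":0,"ay":0,"az":-1},{"claw":1,"dx":0,"dy":0,"dz":0,"ax":0,"ay":0,"az":-1},{"claw":1,"dx":0,"dy":0,"dz":0,"ax":0,"ay":0,"az":-1},{"claw":1,"dx":0,"dy":0,"dz":0,"ax":0,"ay":0,"az":-0.5},{"claw":1,"dx":-0.06,"dy":0.08,"dz":0.3,"ax":0,"ay":0,"az":0},{"claw":1,"dx":0,"dy":0,"dz":0.5,"ax":0,"ay":0,"az":0},{"claw":1,"dx":0,"dy":0,"dz":0,"ax":0,"ay":0,"az":0}]'
python3 -c "
from bench import r;from h import *
tank(r,.0462,.115)
c=r.camera('top')['color'];C=r.camera('side');d=C['color']
import cv2
f=lambda im,x0,y0,w,h:cv2.resize(im[y0:y0+h,x0:x0+w,::-1],(400,400),interpolation=cv2.INTER_CUBIC)
cv2.imwrite('pics/g3.png',cv2.convertScaleAbs(np.hstack([f(c,160,160,90,90),f(d,215,150,100,100)]),alpha=1.3))
"
```

```text
time: 10.15
ee_pos: [0.5288, 0.1108, 0.2512]
eef_rot: [0.077, 0.997, -0.001, -0.002]
ft_force: [0.0, 0.2, -1.6]
width: 0.0141
grip_force: 39.8
tank xy of tcp mm [ -0.8 -46.3] toe z 126.8
t 10.15 ee [0.5288 0.1108 0.2512] F [ 0.   0.2 -1.6] M [0.03 0.11 0.03] w 0.014084703658058249 g 39.781229925416994
shift rows(3cm) [-0.03  0.    0.39] turn rows(6deg) [-0.02 -0.04 -0.06]
```

View pics/g3.png

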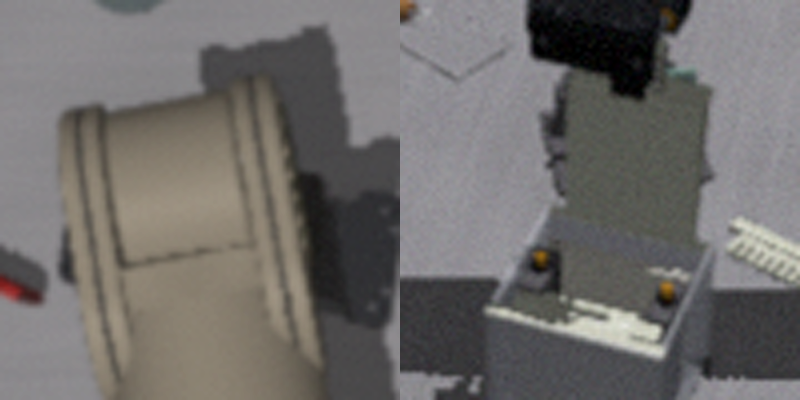

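The wedge hangs above the far gap with its flat face towards the core (side crop: toe line about (565,225) to (700,245), posts at (540,258) and (668,292)). Now a slow descent along the ramp, checking the force.

```bash
python3 -m crank '[{"claw":1,"dx":-0.02,"dy":0.01,"dz":0.15,"ax":0,"ay":-0.03,"az":-0.05},{"claw":1,"dx":0,"dy":0.01,"dz":0.15,"ax":0,"ay":0,"az":0},{"claw":1,"dx":0,"dy":0.01,"dz":0.15,"ax":0,"ay":0,"az":0},{"claw":1,"dx":0,"dy":0.01,"dz":0.15,"ax":0,"ay":0,"az":0},{"claw":1,"dx":0,"dy":0,"dz":0,"ax":0,"ay":0,"az":0}]'
python3 -c "
from bench import r;from h import *
tank(r,.0447,.100)"
```

```text
time: 10.67
ee_pos: [0.5309, 0.1117, 0.2362]
eef_rot: [0.074, 0.997, -0.0, 0.001]
ft_force: [0.2, 0.4, -1.3]
width: 0.0136
grip_force: 39.8
tank xy of tcp mm [  1.2 -45.1] toe z 111.8
t 10.6667 ee [0.5309 0.1117 0.2362] F [ 0.2  0.4 -1.3] M [ 0.    0.01 -0.02] w 0.013596125576126338 g 39.78149840376844
shift rows(3cm) [0.04 0.01 0.39] turn rows(6deg) [-0.    0.02  0.01]
```

```bash
python3 -m crank '[{"claw":1,"dx":0.03,"dy":0,"dz":0.15,"ax":0,"ay":0,"az":0},{"claw":1,"dx":0,"dy":0.01,"dz":0.15,"ax":0,"ay":0,"az":0},{"claw":1,"dx":0,"dy":0.01,"dz":0.15,"ax":0,"ay":0,"az":0},{"claw":1,"dx":0,"dy":0,"dz":0,"ax":0,"ay":0,"az":0}]'
python3 -c "
from bench import r;from h import *
tank(r,.0436,.090)"
```

```text
time: 11.0
ee_pos: [0.5301, 0.1124, 0.2226]
eef_rot: [0.074, 0.997, -0.0, 0.001]
ft_force: [-0.1, 0.6, -0.7]
width: 0.0133
grip_force: 39.8
tank xy of tcp mm [  0.3 -44.5] toe z 98.2
t 11.0 ee [0.5301 0.1124 0.2226] F [-0.1  0.6 -0.7] M [ 0.02 -0.04  0.02] w 0.013323744259459957 g 39.78146751197244
shift rows(3cm) [0.01 0.03 0.27] turn rows(6deg) [-0.01  0.02  0.01]
```

The toe is inside the gap at 98 mm with no contact force. Continuing.

```bash
python3 -m crank '[{"claw":1,"dx":0,"dy":0.02,"dz":0.16,"ax":0,"ay":0,"az":0},{"claw":1,"dx":0,"dy":0.02,"dz":0.16,"ax":0,"ay":0,"az":0},{"claw":1,"dx":0,"dy":0.02,"dz":0.16,"ax":0,"ay":0,"az":0},{"claw":1,"dx":0,"dy":0.02,"dz":0.16,"ax":0,"ay":0,"az":0},{"claw":1,"dx":0,"dy":0.02,"dz":0.16,"ax":0,"ay":0,"az":0},{"claw":1,"dx":0,"dy":0.02,"dz":0.16,"ax":0,"ay":0,"az":0},{"claw":1,"dx":0,"dy":0.02,"dz":0.16,"ax":0,"ay":0,"az":0},{"claw":1,"dx":0,"dy":0,"dz":0,"ax":0,"ay":0,"az":0}]'
python3 -c "
from bench import r;from h import *
tank(r,.0377,.035)"
```

```text
time: 11.67
ee_pos: [0.5308, 0.1165, 0.1889]
eef_rot: [0.074, 0.997, -0.001, 0.001]
ft_force: [0.1, -0.9, -1.2]
width: 0.0136
grip_force: 39.8
tank xy of tcp mm [  0.4 -40.4] toe z 64.5
t 11.6667 ee [0.5308 0.1165 0.1889] F [ 0.1 -0.9 -1.2] M [-0.09  0.07 -0.02] w 0.013609426507425757 g 39.78208534318583
shift rows(3cm) [0.02 0.09 0.98] turn rows(6deg) [-0.01  0.02  0.01]
```

```bash
python3 -m crank '[{"claw":1,"dx":0,"dy":0.02,"dz":0.16,"ax":0,"ay":0,"az":0},{"claw":1,"dx":0,"dy":0.02,"dz":0.16,"ax":0,"ay":0,"az":0},{"claw":1,"dx":0,"dy":0.02,"dz":0.16,"ax":0,"ay":0,"az":0},{"claw":1,"dx":0,"dy":0.02,"dz":0.16,"ax":0,"ay":0,"az":0},{"claw":1,"dx":0,"dy":0.02,"dz":0.16,"ax":0,"ay":0,"az":0},{"claw":1,"dx":0,"dy":0,"dz":0,"ax":0,"ay":0,"az":0}]'
python3 -c "
from bench import r;from h import *
tank(r,.0375,.018)"
```

```text
time: 12.17
ee_pos: [0.5313, 0.1192, 0.1649]
eef_rot: [0.074, 0.997, -0.001, 0.001]
ft_force: [-1.2, -2.2, -1.4]
width: 0.0136
grip_force: 39.9
tank xy of tcp mm [  0.5 -37.6] toe z 40.5
t 12.1667 ee [0.5313 0.1192 0.1649] F [-1.2 -2.2 -1.4] M [-0.56  0.11 -0.12] w 0.013588304782695224 g 39.880484983743784
shift rows(3cm) [0.02 0.   0.75] turn rows(6deg) [-0.01  0.02  0.01]
```

```bash
python3 -m crank '[{"claw":1,"dx":0,"dy":0,"dz":0.15,"ax":0,"ay":0,"az":0},{"claw":1,"dx":0,"dy":0,"dz":0.15,"ax":0,"ay":0,"az":0},{"claw":1,"dx":0,"dy":0,"dz":0.15,"ax":0,"ay":0,"az":0},{"claw":1,"dx":0,"dy":0,"dz":0.15,"ax":0,"ay":0,"az":0},{"claw":1,"dx":0,"dy":0,"dz":0,"ax":0,"ay":0,"az":0},{"claw":1,"dx":0,"dy":0,"dz":0,"ax":0,"ay":0,"az":0}]'
python3 -c "
from bench import r;from h import *
tank(r,.0375,.018)"
```

```text
time: 12.67
ee_pos: [0.5317, 0.1194, 0.1477]
eef_rot: [0.074, 0.997, -0.0, 0.001]
ft_force: [-0.1, -1.8, -2.4]
width: 0.0138
grip_force: 39.9
tank xy of tcp mm [  0.8 -37.3] toe z 23.3
t 12.6667 ee [0.5317 0.1194 0.1477] F [-0.1 -1.8 -2.4] M [-0.74  0.21 -0.12] w 0.013835473620350439 g 39.89575751591474
shift rows(3cm) [ 0.03 -0.01  0.18] turn rows(6deg) [-0.    0.02  0.01]
```

```bash
python3 -m crank '[{"claw":1,"dx":0,"dy":0,"dz":0.07,"ax":0,"ay":0,"az":0},{"claw":1,"dx":0,"dy":0,"dz":0.06,"ax":0,"ay":0,"az":0},{"claw":1,"dx":0,"dy":0,"dz":0,"ax":0,"ay":0,"az":0},{"claw":1,"dx":0,"dy":0,"dz":0,"ax":0,"ay":0,"az":0}]'
python3 -m crank '[{"claw":1,"dx":0,"dy":0,"dz":0.06,"ax":0,"ay":0,"az":0},{"claw":1,"dx":0,"dy":0,"dz":0,"ax":0,"ay":0,"az":0},{"claw":1,"dx":0,"dy":0,"dz":0,"ax":0,"ay":0,"az":0}]'
python3 -c "
from bench import r;from h import *
tank(r,.0375,.018)"
```

```text
time: 13.0
ee_pos: [0.532, 0.1197, 0.1441]
eef_rot: [0.074, 0.997, 0.0, 0.002]
ft_force: [0.5, -0.7, -2.5]
width: 0.0136
grip_force: 39.9
time: 13.25
ee_pos: [0.5321, 0.1199, 0.1423]
eef_rot: [0.074, 0.997, 0.0, 0.002]
ft_force: [2.6, 1.4, -2.0]
width: 0.0134
grip_force: 40.0
tank xy of tcp mm [  1.1 -36.8] toe z 17.9
t 13.25 ee [0.5321 0.1199 0.1423] F [ 2.6  1.4 -2. ] M [ 0.02 -0.35 -0.09] w 0.013414865833298517 g 39.96452330611646
shift rows(3cm) [ 0.04 -0.02 -0.  ] turn rows(6deg) [0.01 0.03 0.01]
```

```bash
python3 -m crank '[{"claw":1,"dx":0,"dy":0,"dz":0.06,"ax":0,"ay":0,"az":0},{"claw":1,"dx":0,"dy":0,"dz":0,"ax":0,"ay":0,"az":0},{"claw":1,"dx":0,"dy":0,"dz":0,"ax":0,"ay":0,"az":0}]'
python3 -m crank '[{"claw":1,"dx":0,"dy":0,"dz":0.05,"ax":0,"ay":0,"az":0},{"claw":1,"dx":0,"dy":0,"dz":0,"ax":0,"ay":0,"az":0},{"claw":1,"dx":0,"dy":0,"dz":0,"ax":0,"ay":0,"az":0}]'
python3 -c "
from bench import r;from h import *
tank(r,.0375,.018)
d=r.camera('side')['color']
import cv2
cv2.imwrite('pics/g4.png',cv2.convertScaleAbs(cv2.resize(d[175:275,215:315,::-1],(600,600),interpolation=cv2.INTER_CUBIC),alpha=1.5))
"
```

```text
time: 13.5
ee_pos: [0.5322, 0.1201, 0.1407]
eef_rot: [0.074, 0.997, 0.0, 0.002]
ft_force: [3.0, 3.4, -0.1]
width: 0.0136
grip_force: 40.0
time: 13.75
ee_pos: [0.5322, 0.1202, 0.1392]
eef_rot: [0.074, 0.997, 0.0, 0.002]
ft_force: [1.9, 5.2, 1.5]
width: 0.0138
grip_force: 40.0
tank xy of tcp mm [  1.2 -36.5] toe z 14.8
t 13.75 ee [0.5322 0.1202 0.1392] F [1.9 5.2 1.5] M [ 0.92 -0.36 -0.09] w 0.013804925293165309 g 39.9680848326534
shift rows(3cm) [ 0.04 -0.03 -0.11] turn rows(6deg) [0.01 0.04 0.01]
```

View pics/g4.png

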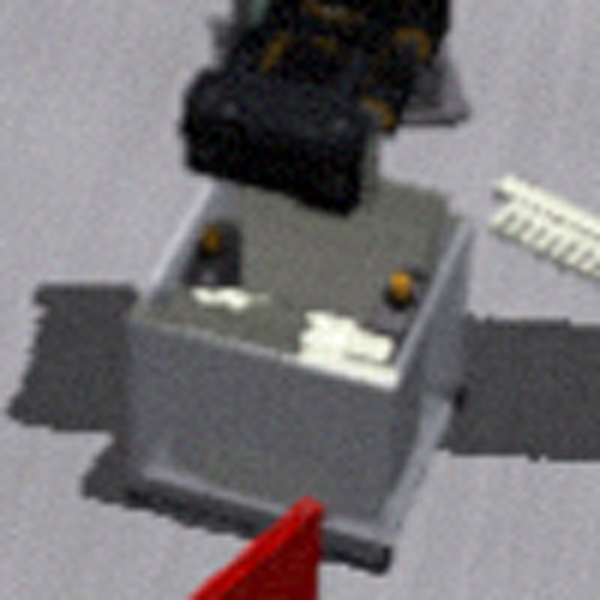

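The wedge is seated in the far gap, its lip just above the rim and the cassette pressed in behind it (side crop, tab under the gripper at about (370,160)). The ramp is pushing back against the arm by about 5 N in y, so I ease the tool towards the core and push down a little more.

```bash
python3 -m crank '[{"claw":1,"dx":0.03,"dy":0.04,"dz":0.02,"ax":0,"ay":0,"az":0},{"claw":1,"dx":0,"dy":0,"dz":0.03,"ax":0,"ay":0,"az":0},{"claw":1,"dx":0,"dy":0,"dz":0,"ax":0,"ay":0,"az":0},{"claw":1,"dx":0,"dy":0,"dz":0,"ax":0,"ay":0,"az":0},{"claw":1,"dx":0,"dy":0,"dz":0,"ax":0,"ay":0,"az":0}]'
python3 -c "
from bench import r;from h import *
tank(r,.0375,.018)"
```

```text
time: 14.22
ee_pos: [0.5311, 0.1207, 0.1374]
eef_rot: [0.074, 0.997, -0.0, 0.002]
ft_force: [2.2, 2.8, 1.3]
width: 0.0136
grip_force: 40.0
tank xy of tcp mm [  0.1 -36.2] toe z 13.0
t 14.2167 ee [0.5311 0.1207 0.1374] F [2.2 2.8 1.3] M [ 0.17 -0.42 -0.12] w 0.01362813987332444 g 39.98592026531696
shift rows(3cm) [ 0.   -0.04 -0.17] turn rows(6deg) [-0.    0.03  0.01]
```

```bash
python3 -m crank '[{"claw":1,"dx":0,"dy":0.02,"dz":0.05,"ax":0,"ay":0,"az":0},{"claw":1,"dx":0,"dy":0.02,"dz":0.03,"ax":0,"ay":0,"az":0},{"claw":1,"dx":0,"dy":0,"dz":0,"ax":0,"ay":0,"az":0},{"claw":1,"dx":0,"dy":0,"dz":0,"ax":0,"ay":0,"az":0},{"claw":1,"dx":0,"dy":0,"dz":0,"ax":0,"ay":0,"az":0}]'
python3 -c "
from bench import r;from h import *
tank(r,.0375,.018)"
```

```text
time: 14.63
ee_pos: [0.5313, 0.1208, 0.1361]
eef_rot: [0.074, 0.997, -0.0, 0.001]
ft_force: [-6.6, -2.3, 18.1]
width: 0.0132
grip_force: 40.0
tank xy of tcp mm [  0.2 -36. ] toe z 11.7
t 14.6333 ee [0.5313 0.1208 0.1361] F [-6.6 -2.3 18.1] M [-0.8   1.55 -0.08] w 0.013150125265147139 g 39.99281197786331
shift rows(3cm) [ 0.01 -0.05 -0.21] turn rows(6deg) [-0.    0.02 -0.  ]
```

The lip has met the rim (18 N up, toe at about 12 mm), so the wedge is fully home and the seal is squeezed about 2 mm. I relax slightly to about 10 N and check that it holds.

```bash
python3 -m crank '[{"claw":1,"dx":0,"dy":0.01,"dz":-0.02,"ax":0,"ay":0,"az":0},{"claw":1,"dx":0,"dy":0,"dz":0,"ax":0,"ay":0,"az":0},{"claw":1,"dx":0,"dy":0,"dz":0,"ax":0,"ay":0,"az":0},{"claw":1,"dx":0,"dy":0,"dz":0,"ax":0,"ay":0,"az":0},{"claw":1,"dx":0,"dy":0,"dz":0,"ax":0,"ay":0,"az":0},{"claw":1,"dx":0,"dy":0,"dz":0,"ax":0,"ay":0,"az":0}]'
python3 -c "
from bench import r;from h import *
tank(r,.0375,.018)
import cv2
cv2.imwrite('pics/g5.png',cv2.convertScaleAbs(cv2.resize(r.camera('side')['color'][115:295,150:330,::-1],(600,600),interpolation=cv2.INTER_CUBIC),alpha=1.5))
"
```

```text
time: 15.13
ee_pos: [0.5312, 0.1209, 0.1362]
eef_rot: [0.075, 0.997, -0.001, 0.001]
ft_force: [-3.5, -3.3, 11.1]
width: 0.0136
grip_force: 40.0
tank xy of tcp mm [  0.2 -36. ] toe z 11.8
t 15.1333 ee [0.5312 0.1209 0.1362] F [-3.5 -3.3 11.1] M [-0.86  0.87 -0.08] w 0.013643708032791177 g 39.986778292804956
shift rows(3cm) [ 0.01 -0.05 -0.21] turn rows(6deg) [-0.01  0.02 -0.01]
```

View pics/g5.png

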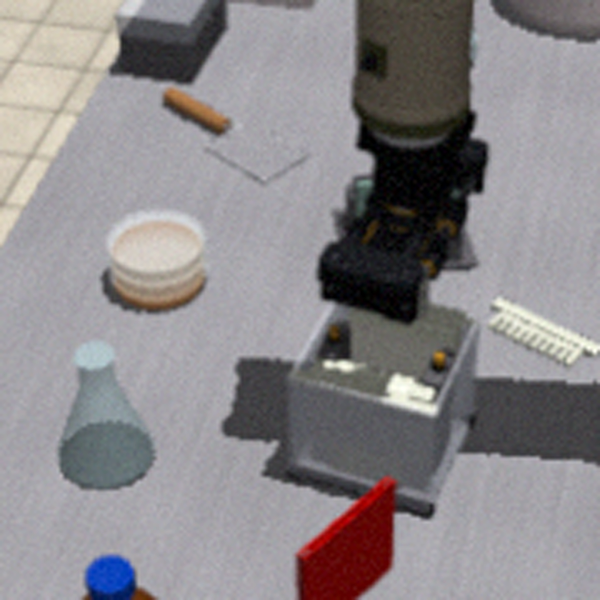

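The wedge is home in the tank (about (400,310)) and held with an 11 N push and a 40 N grip. The flask, dishes, spatula and comb are where they were. Handing in.

```bash
python3 -c "
from bench import r
print(r.close_job())"
```

```text
the job is handed in; nothing more can be done
None
```

I handed the job in at about 15 s: the wedge is fully home between the cassette and the ramp, still held by its grip (40 N) with an 11 N push. I estimate the cassette presses the seal with about 4 N; no verdict was returned.

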